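# Lock the shaker with its latched transit link

## Robot

A 7-joint arm with a two-finger parallel gripper is mounted at the origin on the work surface. World frame = base frame: x ahead of the robot, y to its left, z up, the work surface at z = 0. Lengths are in m, angles in degrees, forces in N, time in s.
With the tool pointing down it reaches from about 0.425 to 0.875 m from the base axis. Payload 4.7 kg.
Tool frame: the origin (TCP) lies at the very end of the fingers, on their centre line; the grasp point (between the pads) lies env.grip_point_offset behind it (env.grip_point_offset is the distance from the TCP to the grasp point, in m); z points along the fingers, y is the direction in which the jaws open and shut (so a half turn about z gives the same grasp; the last joint's range is limited). The gripper opens to 87 mm and grips with 3 to 60 N. Pads are 19 mm wide; open, the fingers measure 117 mm over their backs; the gripper's body (75 mm by 190 mm) begins 51 mm behind the grasp point.
Start: joints at [71.339, 18.392, -4.016, 83.108, 1.295, 78.541, -3.26], TCP at [0.217, -0.613, 0.223] pointing down, gripper open.
Joint ranges: [-163.93, 163.93], [-17.29, 119.83], [-79.2, 71.16], [3.27, 140.29], [-89.18, 269.18], [5.43, 117.66], [-154.24, 154.24]. Speed limits (degrees/s): [147.25, 147.25, 180, 180, 180, 180, 180].

## Interface

Orientations are given as [roll, pitch, yaw] about the fixed x, y, z axes, in that order (R = Rz(yaw) Ry(pitch) Rx(roll)).
In Python, from cell import env gives the robot as it stands.
- The arm moves only by the tool send_rows, never from a script. Its argument "plan" is a list of rows, each a list of 7 numbers: the finger opening in mm, from 0 to 87, then the shift along the tool's x, y, z in mm, then the turn, a rotation vector about the tool's x, y, z in rad. A call has 1 to 12 rows; each row shifts and turns the commanded pose from where the row before left it, along the tool's axes as they then stand; what a row does not reach is not made up. A row lasts 1/10 s, in which the tool goes at most 50 mm and 8.59 degrees, less where a joint would pass 70% of its speed; a pose out of reach is approached as far as the arm can. A call is refused whole if a number of a shift passes 50 or a number of a turn 0.15, either way. A call with a gripper value outside its range is refused whole. The fingers move at their own pace and stop on an object; "grip_force" is the grip in N (left out, the last holds). Time passes only in rows, so rows that do not move let the fingers close. It gives the time, the measured TCP pose, the force and the opening at its end, in the units of the state.
- env.get_obs(): the state, without advancing time (a new reading comes with each control period).
- env.read_camera(name): name is "scene" or "side" or "wrist"; returns the picture (480x640x3 uint8, red, green, blue); there is no depth.
- env.get_calibration(name): a dict with "fx", "fy", "cx", "cy" (pixels), "extrinsics" (4x4, takes a point from camera to world coordinates). Camera axes: x right, y down, z forward; pixel columns grow to the right and rows downward; lengths in m; the calibration is good to about 2 mm. A picture is of the moment at which its call begins: read the wrist's pose just before it. get_calibration takes no time and is no camera call; for the wrist camera it gives the pose at the moment of the call.
- env.sign_off(): hands the job in, once; it reports no verdict.
Trained networks look in the newest picture that a camera, given by its name, has taken for a name from the list of things; names that differ only in an ending like _2 or _b are one class to them, and where a whole thing is asked for, a point or a joint stands for the part that bears it (a point fixed in the world has none). Each returns a list of dicts, best first, with "confidence" (0 to 1); they miss things now and then, are a little off and sometimes report something else, mostly with a low value. They report only what shows in the picture. A call takes as long as a camera call. They do not tell look-alikes from the thing itself.
- env.regions_of(camera, query): "region" (480x640 bool, what is visible of it) and "rect" ([left, top, right, bottom] in pixels, round what is visible of it).
The state is a dict: "time_s": time; "qpos": joint angles; "joint_velocities": joint speeds; "effort": joint torques, N m; "tool_pos": TCP position; "tool_rot": TCP orientation; "force": force on the tool from outside, world axes, zero at the start; "wrist_torque": the same for the moment, N m; "grip_width": finger opening in m.
Only numpy, scipy, OpenCV 4.12 (cv2) and the standard library are available. Lean on these libraries where they do the work, as an engineer would, in place of code of your own. Each camera call takes 0.05 s, during which the arm holds its last target. There are 200 camera calls.

## Task

Fit the shaker's transit lock: lift the loose steel link, set its eye down over the plain round post on the shaker's deck with the hook on the robot's side of the headed stud, then swing the hook's mouth onto the stud and keep pushing, gently and by feel, until the sprung latch snaps shut behind the stud. The stud is sprung and gives a little: never ram it hard against its stop. Let go, with the link flat on the deck and the stud caught behind the shut latch, and leave the other things where they are.

Things in the scene. Friction and masses are not known exactly. Their poses are not given: they have to be found in the camera images.
- shaker: Lab shaker, white housing 250 (x) x 280 (y) mm, fixed; flat deck 70 mm above the bench. Origin: centre of its underside; z up; blue panel on its -x side (faces the robot). A tray with three flasks (tops 150 mm above the bench) fills the deck beyond x = 0.038; the near deck is bare but for post and stud, in a row at x = -0.025.
- post (a point): Foot of the plain locking post, on its axis at deck height. Upright fixed steel post at the shaker's y = +0.0825, 14 mm diameter, 37 mm tall, its top 7 mm a cone. No head: the link's eye goes down over it.
- stud: Headed steel stud in a dark slot, 145 mm from the post towards the shaker's -y. Origin on its axis at deck height, axes as the shaker's. Shaft 10 mm; head 21 mm, its underside 17, its top 22 mm above the deck: the hook goes on only sideways under it, towards the shaker's +x. Sprung: yields up to 10 mm along +x (0.3 N at first, 1.7 N at the end, then a hard stop), returns when let go.
- link: Loose flat steel link, 10 mm thick, 184 mm long, 0.3 kg. Origin: on its underside below the grip; x from eye to hook, y to the side where the mouth opens, z up. Grip: black block, 36 (x) x 12 (y) mm, from 10 to 46 mm above the underside; hold it across y. Bar 20 mm wide; hook's back at y = -0.017. Locked: x points from post to stud, y along the shaker's +x.
- eye (a point): Centre of the link's eye, on the underside, at link x = -0.090. Hole 19 mm, ring 33 mm outside. With the eye on the post and the hook swung 0.4 rad (about 55 mm) back to the shaker's -x side, the hook is clear of the stud. In the swing the link may slide on the deck or be up to 6 mm above it.
- seat (a point): Where the stud's axis is when the stud is at the bottom of the hook's throat: link x = +0.055, y = 0, on the underside. Throat 16 mm wide along x, open to +y; its flared mouth reaches y = +0.037.
- latch_tip (a point): Free end of the sprung latch, a dark steel tongue 15 mm long, 4 mm thick, across the throat at link y = +0.0195, half way up the link's thickness; hinged on the bar's side of the throat. Opening it takes a few newtons, to which the stud yields: push the hook up to 10 mm beyond the stud's resting place.
- latch (a joint): Angle of the latch, rad: 0 = shut across the throat (its spring holds it), up to 1.6 = folded inwards. It opens inwards only: the stud pushes it past 1 rad on its way in, and it springs back to 0 once the stud's axis is within 1 to 4 mm of the seat.
- spanner: Bystander: steel spanner, 140 mm long, lying some 90 mm from the link. Leave it.
- marker: Bystander: round blue marker pen, 12 mm thick, 120 mm long, lying some 100 mm from the link. Leave it.
- reagent: Bystander: brown bottle, 60 mm diameter, 130 mm tall, at the back of the bench.
- beaker: Bystander: glass beaker, 70 mm diameter, 85 mm tall, at the back of the bench.
- jar: Bystander: white jar, 56 mm diameter, 70 mm tall, left of the shaker.
- weight_jar: Bystander: small clear jar, 44 mm diameter, 60 mm tall, left and near the robot.
Things that resemble listed ones, but are neither listed nor needed, are in the scene too. Several things have the shape of the link; the one meant has the colours described above.

How it is judged (in metres and radians):
On the way, in this order (a step that is already met when the one before it is completed fails the run):
1. the eye is down over the post, link flat on the deck, the stud still outside the hook and the latch shut (horizontal distance between eye and post below 0.006 m and z of eye in the frame of shaker between 0.064 and 0.08 m and y of stud in the frame of seat above 0.028 m and value of joint latch below 0.1 rad), for 0.1 s.
2. with the eye on the post the stud pushes the latch open (horizontal distance between eye and post below 0.006 m and z of eye in the frame of shaker between 0.064 and 0.08 m and value of joint latch above 0.7 rad and y of stud in the frame of seat between -0.003 and 0.024 m), for 0.02 s.
At the end, for the whole second after the job is handed in: Eye over the post (within 6 mm, under 10 mm above the deck); link flat (0.07 rad, hook under 8 mm above the deck); stud in the throat (7 mm of the seat along the link, -4 to 14 mm towards the mouth) behind the shut latch (under 0.15 rad); link at rest and let go (horizontal distance between eye and post below 0.006 m and z of eye in the frame of shaker between 0.064 and 0.08 m and value of joint latch below 0.15 rad and y of stud in the frame of seat between -0.004 and 0.014 m and x of stud in the frame of seat between -0.007 and 0.007 m and z of seat in the frame of shaker below 0.078 m and angle between link's own z axis and vertical below 0.07 rad and linear speed of link below 0.02 m/s and contact force between the fingers and link below 0.1 N); the robot touches nothing.
It fails at once if the link or its latch presses on the stud with more than 18 N (rammed against its end stop) (contact force between link and stud above 18 N).
It fails at once if a bystander is moved more than 40 mm (distance of any of spanner, marker, reagent, beaker, jar, weight_jar from where it was at the start of the episode above 0.04 m).
It also fails if it takes over 53 s, if anything falls off the work surface, if the arm or the gripper's body presses on something with over 40 N, if the wrist force passes 120 N, or if a joint passes its speed limit or range.

## Working session

There is one attempt and no reset: what is moved stays moved. The work goes in short steps, Python scripts to look and compute and a tool call to move; the robot and the scene stay as the last step left them, time stands still between calls to the robot, and variables do not carry over. Pictures are saved under pics/ and viewed, about 8 in all and at most 12, crops included, and the job is handed in when it is done.

Besides the shell and the picture viewer there is one more tool, called after "Request:" by a JSON object that holds its "name" and its "arguments". send_rows: Moves the arm, as the interface text tells. Its arguments: {"type":"object","properties":{"plan":{"type":"array"},"grip_force":{"type":"number"}},"required":["plan"]}

```bash
mkdir -p pics; ls
cat > h.py <<'E'
import numpy as np, cv2
from cell import env
from scipy.spatial.transform import Rotation as R
def shot(cam,name=None):
    c=env.get_calibration(cam); im=env.read_camera(cam)
    if name: cv2.imwrite('pics/'+name,im[:,:,::-1])
    return im,c
def px2w(c,u,v,z):
    T=np.array(c['extrinsics']); d=T[:3,:3]@np.array([(u-c['cx'])/c['fx'],(v-c['cy'])/c['fy'],1]); o=T[:3,3]
    return o+d*(z-o[2])/d[2]
def w2px(c,p):
    T=np.array(c['extrinsics']); q=T[:3,:3].T@(np.array(p)-T[:3,3]); return np.array([c['fx']*q[0]/q[2]+c['cx'],c['fy']*q[1]/q[2]+c['cy']])
E
python3 - <<'E'
from h import *
print(env.grip_point_offset, env.get_obs())
ims=[]
for cam in ['scene','side']:
    im,c=shot(cam,cam+'0.png'); print(cam,c['fx'],np.round(c['extrinsics'],3).tolist())
    for q in ['link','shaker','stud','spanner','marker']:
        for r in env.regions_of(cam,q)[:4]:
            print(cam,q,round(r['confidence'],2),np.round(r['rect']).tolist())
E
```

```text
pics
0.0187 {'time_s': 0.0, 'qpos': array([71.33792007, 18.44015326, -4.01666617, 83.17429266,  1.29595628,
       78.54073136, -3.26001146]), 'joint_velocities': array([-0.0673323 ,  0.044181  ,  0.06911668,  0.00307094, -0.02236682,
       -0.07223314, -0.06581551]), 'effort': array([ 1.10350327e-04, -4.91287351e+01, -4.03740825e-01, -3.12528241e+01,
       -6.37660269e-02,  4.36730019e-02,  1.88500258e-04]), 'tool_pos': array([ 0.21642778, -0.61232728,  0.22145462]), 'tool_rot': array([-1.79890124e+02,  6.28925852e-03,  1.94730784e+01]), 'force': array([-0.09356849,  0.01580723, -0.38888528]), 'wrist_torque': array([-0.04507466,  0.01207526,  0.02779023]), 'grip_width': 0.08679068759816018}
scene 482.24781728926064 [[-0.12, 0.543, -0.831, 1.437], [0.993, 0.048, -0.112, 0.16], [-0.021, -0.839, -0.544, 0.673], [0.0, 0.0, 0.0, 1.0]]
scene link 0.75 [215.0, 215.0, 284.0, 237.0]
scene link 0.71 [159.0, 197.0, 195.0, 234.0]
scene link 0.58 [131.0, 253.0, 209.0, 285.0]
scene shaker 0.89 [300.0, 222.0, 441.0, 317.0]
scene spanner 0.85 [132.0, 241.0, 185.0, 262.0]
scene marker 0.54 [144.0, 280.0, 197.0, 298.0]
scene marker 0.27 [131.0, 240.0, 184.0, 260.0]
side 478.2968473793911 [[-0.923, -0.292, 0.251, 0.301], [-0.385, 0.675, -0.629, 0.733], [0.015, -0.677, -0.736, 0.861], [0.0, 0.0, 0.0, 1.0]]
side link 0.88 [397.0, 182.0, 435.0, 236.0]
side link 0.83 [425.0, 155.0, 495.0, 179.0]
side link 0.61 [350.0, 138.0, 379.0, 182.0]
side link 0.25 [352.0, 389.0, 373.0, 426.0]
side shaker 0.56 [225.0, 192.0, 368.0, 341.0]
side spanner 0.81 [387.0, 137.0, 409.0, 172.0]
side spanner 0.4 [351.0, 136.0, 380.0, 181.0]
side marker 0.67 [330.0, 148.0, 337.0, 172.0]
```

Run:
```python
import cv2,numpy as np
a=cv2.imread('pics/scene0.png')[180:330,110:460]; b=cv2.imread('pics/side0.png')[120:350,200:520]
a=cv2.resize(a,(700,300),interpolation=cv2.INTER_CUBIC); b=cv2.resize(b,(417,300),interpolation=cv2.INTER_CUBIC)
b=cv2.copyMakeBorder(b,0,0,0,283,cv2.BORDER_CONSTANT)
cv2.imwrite('pics/a.png',np.vstack([a,b]))
```

```text
(no output)
```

View pics/a.png

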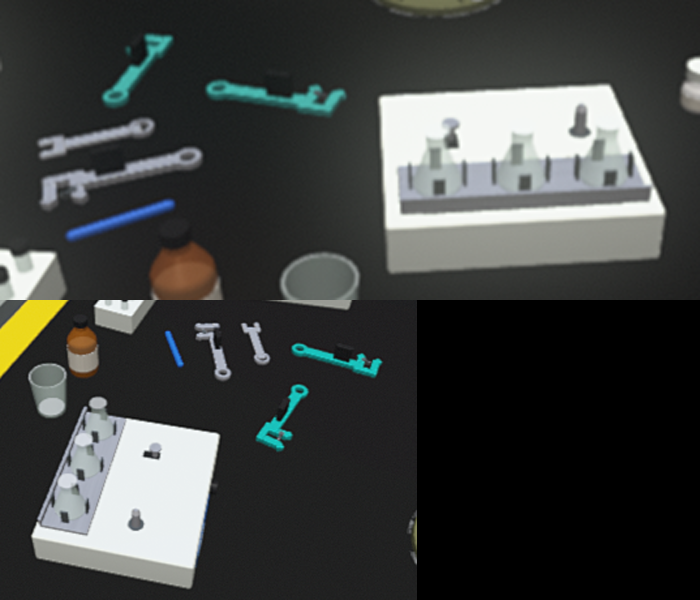

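Three link-shaped things appear. In the scene view, two are teal, at about (177,215) and (250,226). The grey steel one with a black grip is at about (170,269), between the spanner (158,251) and the marker (170,289). The grey one fits the description. I'll locate it and the shaker.

Run:
```python
from h import *
c=env.get_calibration('scene'); s=env.get_calibration('side')
f=lambda c,u,v,z:np.round(px2w(c,u,v,z),3)[:2]
A=lambda x,y:(110+x/2,180+y/2); B=lambda x,y:(200+x/1.303,120+(y-300)/1.304)
for n,a,b,z in [('eye',(188,157),(222,373),.01),('hook',(55,188),(207,330),.01),('grip top',(110,160),(213,342),.046),('post top',(580,108),(136,512),.105),('postfoot',(580,134),(135,526),.07),('studhead',(450,124),(155,447),.092),
 ('spanner eye',(143,127),(265,356),0.005),('spanner fork',(45,148),(247,328),0.005),('mark1',(72,236),(168,334),0.006),('mark2',(172,205),(180,363),0.006),
 ('shk FL',(615,88),(193,585),.07),('shk FR',(380,98),(218,433),.07)]:
    print(n,f(c,*A(*a),z),f(s,*B(*b),z))
w=env.get_calibration('wrist'); print(np.round(w['extrinsics'],3).tolist(),w['fx'])
```

```text
eye [ 0.529 -0.243] [ 0.525 -0.243]
hook [ 0.603 -0.377] [ 0.601 -0.369]
grip top [ 0.592 -0.308] [ 0.564 -0.288]
post top [0.529 0.217] [0.521 0.22 ]
postfoot [0.528 0.219] [0.522 0.221]
studhead [0.554 0.076] [0.548 0.076]
spanner eye [ 0.463 -0.325] [ 0.459 -0.339]
spanner fork [ 0.519 -0.43 ] [ 0.523 -0.419]
mark1 [ 0.68  -0.324] [ 0.678 -0.325]
mark2 [ 0.617 -0.233] [ 0.618 -0.242]
shk FL [0.425 0.263] [0.405 0.283]
shk FR [ 0.471 -0.016] [ 0.466 -0.018]
[[0.334, -0.907, -0.256, 0.286], [-0.943, -0.321, -0.091, -0.588], [0.001, 0.272, -0.962, 0.384], [0.0, 0.0, 0.0, 1.0]] 369.1083113785693
```

```bash
cat >> h.py <<'E'
def rows(p,yaw,n,op=80):
    """tool-frame rows from the measured pose to p (m), tool down at yaw (deg)"""
    o=env.get_obs(); R0=R.from_euler('xyz',o['tool_rot'],degrees=True); R1=R.from_euler('xyz',[180,0,yaw],degrees=True)
    w=(R0.inv()*R1).as_rotvec()/n; d=(np.array(p)-o['tool_pos'])*1000/n; st=R.from_rotvec(w); Rc=R0
    for i in range(n):
        print([op]+np.round(Rc.inv().apply(d),1).tolist()+np.round(w,4).tolist()); Rc=Rc*st
E
python3 -c "
from h import *
rows([.572,-.321,.2],120,14)"
```

```text
[80, 30.9, -11.2, 1.6, 0.0, 0.0, -0.1253]
[80, 32.0, -7.2, 1.6, 0.0, 0.0, -0.1253]
[80, 32.7, -3.2, 1.6, 0.0, 0.0, -0.1253]
[80, 32.8, 0.9, 1.6, 0.0, 0.0, -0.1253]
[80, 32.5, 5.0, 1.6, 0.0, 0.0, -0.1253]
[80, 31.6, 9.0, 1.6, 0.0, 0.0, -0.1253]
[80, 30.2, 12.9, 1.6, 0.0, 0.0, -0.1253]
[80, 28.4, 16.6, 1.6, 0.0, 0.0, -0.1253]
[80, 26.1, 20.0, 1.6, 0.0, 0.0, -0.1253]
[80, 23.3, 23.1, 1.6, 0.0, 0.0, -0.1253]
[80, 20.3, 25.8, 1.6, 0.0, 0.0, -0.1253]
[80, 16.9, 28.2, 1.6, 0.0, 0.0, -0.1253]
[80, 13.2, 30.1, 1.6, 0.0, 0.0, -0.1253]
[80, 9.4, 31.5, 1.6, 0.0, 0.0, -0.1253]
```

Request:
{"name": "send_rows", "arguments": {"plan": [[80,31,-11,1.5,0,0,-0.125],[80,32,-7,1.5,0,0,-0.125],[80,33,-3,1.5,0,0,-0.125],[80,33,1,1.5,0,0,-0.125],[80,32,5,1.5,0,0,-0.125],[80,32,9,1.5,0,0,-0.125],[80,30,13,1.5,0,0,-0.125],[80,28,17,1.5,0,0,-0.125],[80,26,20,1.5,0,0,-0.125],[80,23,23,1.5,0,0,-0.125],[80,20,26,1.5,0,0,-0.125],[80,17,28,1.5,0,0,-0.125]]}}

```text
time_s: 1.8
tool_pos: [0.5233, -0.364, 0.2047]
tool_rot: [180.0, 0.0, 105.7]
force: [0.8, -0.6, -0.2]
grip_width: 0.0799
```

Request:
{"name": "send_rows", "arguments": {"plan": [[60,13,30,1.5,0,0,-0.125],[60,9,32,1.5,0,0,-0.125],[60,0,0,0,0,0,0],[60,0,0,0,0,0,0]]}}

```text
time_s: 2.2
tool_pos: [0.5744, -0.323, 0.2014]
tool_rot: [-180.0, -0.0, 119.8]
force: [-0.7, -0.5, -0.1]
grip_width: 0.0615
```

Run:
```python
from h import *
o=env.get_obs(); print(o['tool_pos'],o['tool_rot'],o['time_s'],o['force'])
im,c=shot('wrist','w1.png')
for q in ['link','eye','seat','latch_tip']:
    for r in env.regions_of('wrist',q)[:3]: print(q,round(r['confidence'],2),r['rect'])
for n,p in [('eye',(.527,-.243,.01)),('seat',(.6,-.37,.01)),('tcp',o['tool_pos'])]: print(n,w2px(c,p))
```

```text
[ 0.57435865 -0.32297132  0.20137688] [-1.79984824e+02 -1.25764748e-02  1.19790913e+02] 2.2 [-0.66232586 -0.48446119 -0.11104363]
link 0.97 [2.4, 93.9, 141.2, 205.8]
link 0.72 [288.6, 106.3, 346.2, 295.4]
link 0.61 [126.1, 0.0, 190.6, 58.8]
eye 0.72 [293.2, 102.4, 347.0, 297.3]
eye 0.68 [0.0, 97.1, 141.9, 204.2]
eye 0.67 [126.2, 0.0, 186.3, 56.3]
seat 0.87 [288.6, 103.0, 348.7, 294.6]
seat 0.61 [126.1, 0.4, 188.9, 59.5]
seat 0.56 [1.0, 98.7, 143.2, 203.9]
eye [317.57945614 119.12072044]
seat [317.83389947 271.41101279]
tcp [318.74915507 303.11458735]
```

View pics/w1.png

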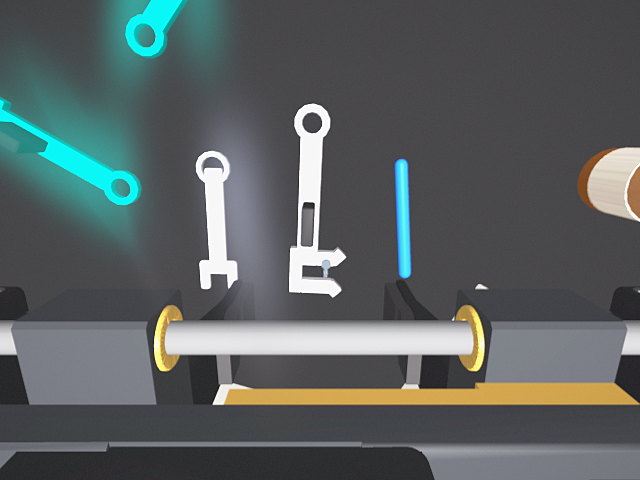

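Run:
```python
from h import *
c=env.get_calibration('wrist'); im=cv2.imread('pics/w1.png'); g=im.min(2)
m=(g>170)
pts=[]
for v in range(150,196,5):
    u=np.where(m[v,285:345])[0]+285; pts.append(px2w(c,u.min()/2+u.max()/2,v,.01)); 
pts=np.array(pts); d=pts[-1]-pts[0]; print(np.degrees(np.arctan2(d[1],d[0])),pts[0],pts[-1])
hole=(~m[110:140,298:328]).astype(np.uint8); n,l,s,ce=cv2.connectedComponentsWithStats(hole)
for i in range(n): print(s[i],ce[i]+[298,110], px2w(c,*(ce[i]+[298,110]),.006))
vx=cv2.fitLine((pts[:,:2]*1000).astype(np.float32),cv2.DIST_L2,0,.01,.01).ravel(); print(vx, np.degrees(np.arctan2(vx[1],vx[0])))
print([px2w(c,u,v,.01) for u,v in [(291,248),(290,291)]])
```

```text
-62.69649451109427 [ 0.5335899  -0.27217162  0.01      ] [ 0.55277579 -0.30933802  0.01      ]
[  0   0  30  30 534] [312.53183521 125.14981273] [ 0.52433393 -0.2520201   0.006     ]
[28  0  2  2  3] [326.66666667 110.33333333] [ 0.52922997 -0.23443437  0.006     ]
[  4   2  20  21 328] [311.75304878 122.25609756] [ 0.52246872 -0.25016487  0.006     ]
[25 22  5  8 25] [325.48 136.68] [ 0.53979135 -0.25496847  0.006     ]
[ 0 25  3  5 10] [298.6 137.2] [ 0.51830767 -0.26771484  0.006     ]
[ 4.5380962e-01 -8.9109868e-01  5.4313037e+02 -2.9055219e+02] -63.011627
[array([ 0.56300497, -0.36441066,  0.01      ]), array([ 0.58412866, -0.40556073,  0.01      ])]
```

```bash
python3 -c "
from h import *
rows([.5635,-.33,.018],117.1,1)"
```

```text
[80, 0.7, -10.4, 183.7, -0.0008, 0.0006, 0.0432]
```

Request:
{"name": "send_rows", "arguments": {"plan": [[55,0.7,-10.4,0,0,0,0.043],[55,0,0,30,0,0,0],[55,0,0,35,0,0,0],[55,0,0,35,0,0,0],[55,0,0,30,0,0,0],[55,0,0,25,0,0,0],[55,0,0,15,0,0,0],[55,0,0,8,0,0,0],[55,0,0,4,0,0,0],[55,0,0,1.7,0,0,0],[55,0,0,0,0,0,0],[55,0,0,0,0,0,0]]}}

```text
time_s: 3.65
tool_pos: [0.5653, -0.3286, 0.019]
tool_rot: [180.0, 0.1, 117.3]
force: [-0.8, 0.2, 0.4]
grip_width: 0.0547
```

Run:
```python
from h import *
o=env.get_obs(); print(o['tool_pos'],o['tool_rot'],o['force'])
shot('wrist','w2.png')
```

```text
[ 0.56530263 -0.32855713  0.01898168] [1.79951388e+02 9.46734541e-02 1.17269306e+02] [-0.82878619  0.18061083  0.39908705]
```

View pics/w2.png

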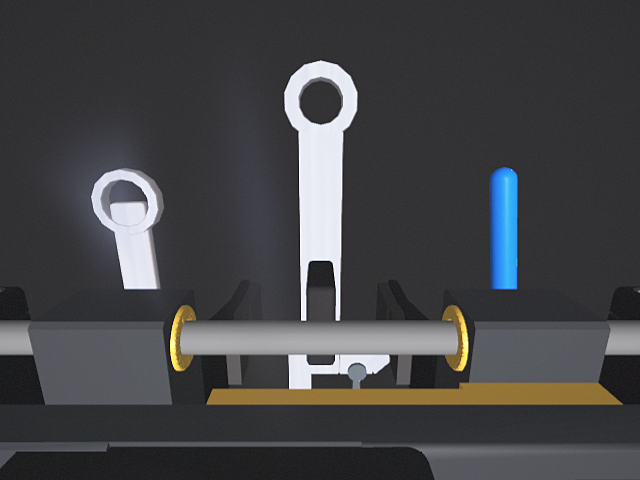

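The grey steel link sits between the fingers, with its eye at (321,101) and the black grip at (321,310). It's the one meant. Closing.

Request:
{"name": "send_rows", "arguments": {"plan": [[0,0,0,0,0,0,0],[0,0,0,0,0,0,0],[0,0,0,0,0,0,0],[0,0,0,0,0,0,0],[0,0,0,0,0,0,0],[0,0,0,0,0,0,0]], "grip_force": 40}}

```text
time_s: 4.3
tool_pos: [0.5646, -0.3282, 0.0178]
tool_rot: [-180.0, -0.0, 117.3]
force: [-0.6, 0.9, 0.4]
grip_width: 0.0148
```

Request:
{"name": "send_rows", "arguments": {"plan": [[0,0,0,-10,0,0,0],[0,0,0,-25,0,0,0],[0,0,0,-35,0,0,0],[0,0,0,-35,0,0,0],[0,0,0,-35,0,0,0],[0,0,0,-25,0,0,0],[0,0,0,-15,0,0,0],[0,0,0,0,0,0,0],[0,0,0,0,0,0,0]]}}

```text
time_s: 5.2
tool_pos: [0.5639, -0.328, 0.1966]
tool_rot: [-179.9, -0.1, 117.3]
force: [-0.6, 0.0, -2.5]
grip_width: 0.0117
```

Run:
```python
from h import *
o=env.get_obs(); print(o['tool_pos'],o['tool_rot'],o['force'],o['grip_width'],o['qpos'])
im,c=shot('wrist','w3.png'); T=R.from_euler('xyz',o['tool_rot'],degrees=True)
g=im.min(2); b=(g[40:170,250:390]>150).astype(np.uint8)
n,l,s,ce=cv2.connectedComponentsWithStats(1-b)
for i in range(1,n):
    if s[i][4]>150: 
        p=ce[i]+[250,40]; w=px2w(c,*p,o['tool_pos'][2]-.018+.006); print(s[i],p,'eye in tool mm',T.inv().apply(w-o['tool_pos'])*1000)
# shaker estimates
print(sorted((round(r['confidence'],2),r['rect']) for r in env.regions_of('wrist','link')))
rows([.505+.01,.132,.25],77.5,1)
```

```text
[ 0.56387669 -0.32796944  0.19656111] [-1.79931022e+02 -8.61761394e-02  1.17274494e+02] [-5.51163626e-01  1.35247315e-03 -2.47595832e+00] 0.011731341074234614 [ 49.97338768  21.9313405  -28.87253121  83.89964107  10.66361514
  77.01103445  47.71453523]
[    0     0   140   130 12433] [319.9842355   99.84919167] eye in tool mm [91.66792074  0.44661513 12.1373586 ]
[  47   40   44   47 1594] [318.57841907 103.13174404] eye in tool mm [90.31252806 -0.17093829 12.13606349]
[(0.56, [283.8, 66.6, 356.3, 389.5]), (0.68, [0.0, 104.0, 151.3, 215.6]), (0.88, [129.8, 1.0, 193.5, 70.8])]
[80, 431.0, 167.6, -53.5, -0.0031, -0.0023, 0.6942]
```

```bash
python3 -c "
from h import *
rows([.475,0,.3],77.5,10,0)"
```

```text
[0, 33.2, 7.1, -10.4, -0.0003, -0.0002, 0.0694]
[0, 33.6, 4.8, -10.4, -0.0003, -0.0002, 0.0694]
[0, 33.9, 2.5, -10.4, -0.0003, -0.0002, 0.0694]
[0, 34.0, 0.1, -10.4, -0.0003, -0.0002, 0.0694]
[0, 33.9, -2.2, -10.4, -0.0003, -0.0002, 0.0694]
[0, 33.7, -4.6, -10.4, -0.0003, -0.0002, 0.0694]
[0, 33.3, -6.9, -10.4, -0.0003, -0.0002, 0.0694]
[0, 32.7, -9.2, -10.4, -0.0003, -0.0002, 0.0694]
[0, 32.0, -11.4, -10.4, -0.0003, -0.0002, 0.0694]
[0, 31.1, -13.6, -10.4, -0.0003, -0.0002, 0.0694]
```

Request:
{"name": "send_rows", "arguments": {"plan": [[0,33,7,-10,0,0,0.0694],[0,34,5,-10,0,0,0.0694],[0,34,2.5,-10,0,0,0.0694],[0,34,0,-10,0,0,0.0694],[0,34,-2,-10,0,0,0.0694],[0,34,-5,-10,0,0,0.0694],[0,33,-7,-10,0,0,0.0694],[0,33,-9,-10,0,0,0.0694],[0,32,-11,-10,0,0,0.0694],[0,31,-14,-10,0,0,0.0694],[0,0,0,0,0,0,0],[0,0,0,0,0,0,0]]}}

```text
time_s: 6.5
tool_pos: [0.4751, 0.001, 0.2971]
tool_rot: [-180.0, 0.1, 77.7]
force: [-0.4, -0.9, -2.6]
grip_width: 0.0116
```

Run:
```python
from h import *
o=env.get_obs(); print(o['tool_pos'],o['tool_rot'],o['force'],o['grip_width'],o['qpos'])
im,c=shot('wrist','w4.png')
for q in ['stud','shaker']:
    for r in env.regions_of('wrist',q)[:2]: print(q,round(r['confidence'],2),r['rect'])
for n,p in [('stud',(.551,.076,.092)),('post',(.525,.219,.1))]: print(n,w2px(c,p))
```

```text
[0.4751214  0.00095525 0.29711491] [-1.79957505e+02  6.63077815e-02  7.76524924e+01] [-0.35312363 -0.8656231  -2.62440338] 0.01160533561091778 [ 37.54473066  -3.97561476 -38.40305924  98.80767915  -2.42517942
  84.37130084 -12.89826897]
stud 0.6 [367.6, 113.1, 384.7, 137.1]
shaker 0.92 [212.5, 0.0, 542.6, 219.3]
stud [380.93620707 123.02880444]
post [322.17349764 -48.5633068 ]
```

View pics/w4.png

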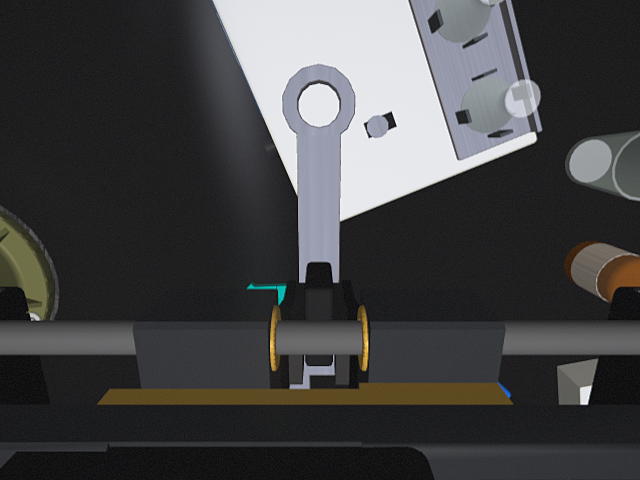

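The stud head is at (376,127), and the deck's near edge runs from (213,0) to (297,190).

Run:
```python
from h import *
c=env.get_calibration('wrist')
s=px2w(c,376.5,127,.092); print('stud',s)
im=cv2.imread('pics/w4.png'); g=im.min(2)
L=[px2w(c,np.where(g[v,190:300]>150)[0][0]+190,v,.07) for v in range(5,180,10)]
f=cv2.fitLine(np.array(L)[:,:2].astype(np.float32)*1000,cv2.DIST_HUBER,0,.01,.01).ravel(); print('near edge y-dir',np.degrees(np.arctan2(f[1],f[0])),f)
L=[]
for u in range(350,440,10):
    v=np.where(g[180:225,u]>100)[0]
    if len(v): L.append(px2w(c,u,v.max()+180,.07)); 
f2=cv2.fitLine(np.array(L)[:,:2].astype(np.float32)*1000,cv2.DIST_HUBER,0,.01,.01).ravel(); print('-y edge',np.degrees(np.arctan2(f2[1],f2[0])))
a=np.arctan2(f[1],f[0]); a=a if f[1]>0 else a+np.pi
print('post',s[:2]+.145*np.array([np.cos(a),np.sin(a)]))
rows([.497,.095,.2],77.5,4,0)
```

```text
stud [0.54652852 0.07137128 0.092     ]
near edge y-dir -79.90631 [ 1.7525822e-01 -9.8452252e-01  4.3637488e+02  1.3330701e+02]
-y edge 10.6792555
post [0.52111606 0.21412703]
[0, 24.6, 0.1, 24.2, -0.0005, 0.0001, -0.0004]
[0, 24.6, 0.1, 24.2, -0.0005, 0.0001, -0.0004]
[0, 24.6, 0.1, 24.2, -0.0005, 0.0001, -0.0004]
[0, 24.6, 0.1, 24.2, -0.0005, 0.0001, -0.0004]
```

Request:
{"name": "send_rows", "arguments": {"plan": [[0,24,0,24,0,0,0],[0,24,0,24,0,0,0],[0,24,0,24,0,0,0],[0,24,0,24,0,0,0],[0,0,0,0,0,0,0],[0,0,0,0,0,0,0]]}}

```text
time_s: 7.25
tool_pos: [0.496, 0.0933, 0.2007]
tool_rot: [-179.8, 0.0, 77.5]
force: [-0.4, 0.1, -2.7]
grip_width: 0.0113
```

Run:
```python
from h import *
o=env.get_obs(); print(o['tool_pos'],o['tool_rot'],o['force'],o['grip_width'])
im,c=shot('wrist','w5.png')
for q in ['stud','post','shaker']:
    for r in env.regions_of('wrist',q)[:2]: print(q,round(r['confidence'],2),r['rect'])
for n,p in [('stud',(.5475,.072,.092)),('post top',(.521,.215,.107)),('post foot',(.521,.215,.07))]: print(n,w2px(c,p))
```

```text
[0.49600713 0.09325745 0.20073168] [-1.79848955e+02  2.55642357e-02  7.75034880e+01] [-0.44963118  0.07461541 -2.68168484] 0.011305823622112467
stud 0.71 [377.6, 236.3, 401.5, 262.8]
post 0.78 [163.4, 2.1, 605.2, 301.3]
shaker 0.76 [164.0, 0.4, 605.3, 303.6]
stud [391.20825259 253.96404633]
post top [316.74987787  57.53857572]
post foot [317.16210845  68.45461987]
```

View pics/w5.png

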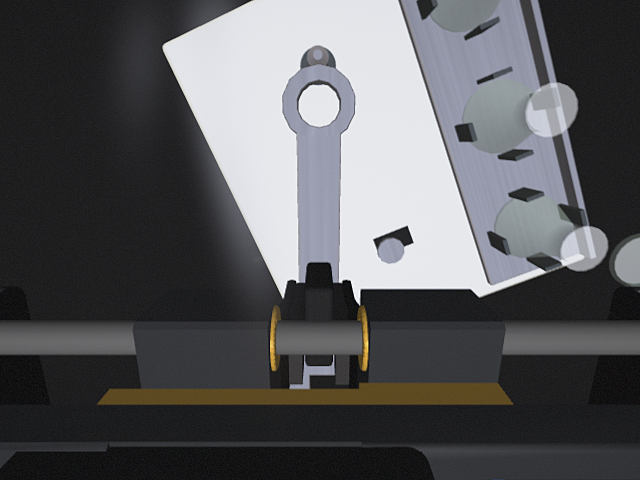

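The post top is at (317,55), just beyond the eye at (319,104). The stud head is at (390,250).

Run:
```python
from h import *
c=env.get_calibration('wrist'); o=env.get_obs(); T=R.from_euler('xyz',o['tool_rot'],degrees=True)
p=px2w(c,317.5,55,.107); s=px2w(c,390,250.5,.092)
d=s-p; print('post',p,'stud',s,np.hypot(*d[:2]),np.degrees(np.arctan2(d[1],d[0])))
g=cv2.imread('pics/w5.png').min(2)
b=(g[75:135,280:360]>180).astype(np.uint8); n,l,st,ce=cv2.connectedComponentsWithStats(b,connectivity=4)
for i in range(1,n): print(st[i],ce[i]+[280,75])
i=[k for k in range(1,n) if 500<st[k][4]<2500 and st[k][0]>5 and st[k][1]>2][0]
e=px2w(c,*(ce[i]+[280,75]),o['tool_pos'][2]-.018+.005); print('eye',e)
print('tool shift needed mm',T.inv().apply(p-e)*1000)
```

```text
post [0.52358498 0.21592133 0.107     ] stud [0.54877897 0.07344126 0.092     ] 0.1446903908644482 -79.97235091805716
[  0   0  17  60 357] [283.81792717 106.61064426]
[ 61   0  19  60 513] [354.34307992 105.9337232 ]
[  19   10   40   42 1356] [318.37315634 105.10471976]
eye [0.51610273 0.17996475 0.18952702]
tool shift needed mm [36.73908897 -0.67436343 82.51880151]
```

Request:
{"name": "send_rows", "arguments": {"plan": [[0,18,-0.3,15,0,0,0],[0,18.5,-0.4,20,0,0,0],[0,0,0,20,0,0,0],[0,0,0,11,0,0,0],[0,0,0,0,0,0,0],[0,0,0,0,0,0,0],[0,0,0,0,0,0,0]]}}

```text
time_s: 8.15
tool_pos: [0.5046, 0.1294, 0.137]
tool_rot: [179.9, -0.0, 77.4]
force: [-0.1, 0.4, -3.2]
grip_width: 0.0116
```

Run:
```python
from h import *
o=env.get_obs(); print(o['tool_pos'],o['tool_rot'],o['force'],o['grip_width'])
im,c=shot('wrist','w6.png')
cv2.imwrite('pics/w6c.png',cv2.resize(im[40:310,240:480,::-1],None,fx=2.2,fy=2.2,interpolation=cv2.INTER_CUBIC))
```

```text
[0.50458685 0.12941351 0.13703844] [ 1.79878957e+02 -1.67794422e-02  7.74382723e+01] [-0.06624643  0.37316958 -3.22551645] 0.011564833408730006
```

View pics/w6c.png

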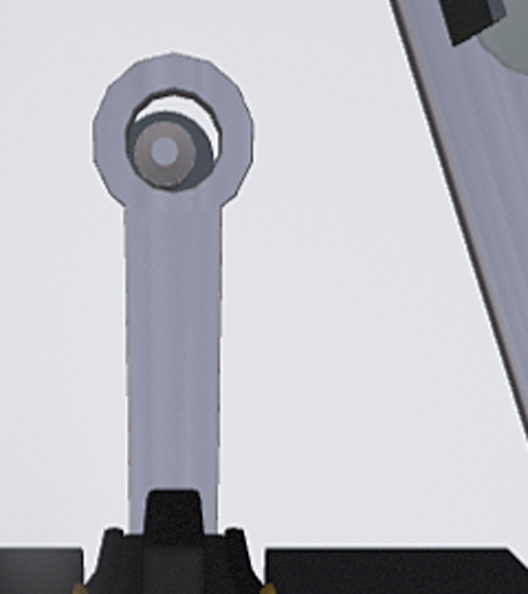

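Run:
```python
from h import *
c=env.get_calibration('wrist'); o=env.get_obs(); T=R.from_euler('xyz',o['tool_rot'],degrees=True)
p=px2w(c,240+166/2.2,40+150/2.2,.107); e=px2w(c,240+174/2.2,40+140/2.2,o['tool_pos'][2]-.018+.01)
print(o['tool_pos'],p,e,T.inv().apply(p-e)*1000, T.inv().apply(e-o['tool_pos'])*1000)
```

```text
[0.50452245 0.12958052 0.13701429] [0.52200836 0.21726247 0.107     ] [0.5237112  0.21701968 0.12901429] [-0.13990784 -1.76182379 22.01054198] [89.51695202 -0.27690236  8.02820487]
```

Request:
{"name": "send_rows", "arguments": {"plan": [[0,0,-1.8,5,0,0,0],[0,0,0,8,0,0,0],[0,0,0,8,0,0,0],[0,0,0,8,0,0,0],[0,0,0,8,0,0,0],[0,0,0,5,0,0,0],[0,0,0,0,0,0,0],[0,0,0,0,0,0,0]]}}

```text
time_s: 9.0
tool_pos: [0.5019, 0.1304, 0.0938]
tool_rot: [-180.0, -0.0, 77.5]
force: [0.2, 0.2, -3.2]
grip_width: 0.0117
```

Request:
{"name": "send_rows", "arguments": {"plan": [[0,0,0,2,0,0,0],[0,0,0,1.5,0,0,0],[0,0,0,1,0,0,0],[0,0,0,0,0,0,0],[0,0,0,0,0,0,0]]}}

```text
time_s: 9.5
tool_pos: [0.5021, 0.1302, 0.0897]
tool_rot: [180.0, 0.0, 77.5]
force: [-0.6, -1.3, 1.2]
grip_width: 0.0117
```

Run:
```python
from h import *
o=env.get_obs(); print(o['tool_pos'],o['tool_rot'],o['force'],o['grip_width'])
im,c=shot('wrist','w7.png')
cv2.imwrite('pics/w7c.png',cv2.resize(im[40:310,240:480,::-1],None,fx=2.2,fy=2.2,interpolation=cv2.INTER_CUBIC))
```

```text
[0.50209527 0.130226   0.08967738] [1.79968710e+02 3.22181928e-03 7.75047590e+01] [-0.61398072 -1.29029274  1.16385363] 0.01174476979497412
```

View pics/w7c.png

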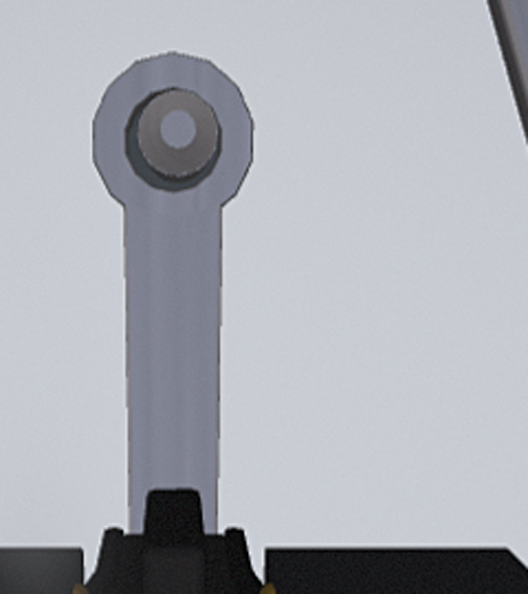

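Link is down on the deck (force rose by about 4 N), and the post shows inside the eye at crop (178,130). I'll unload it by about 1.5 mm and swing up to just before the latch touches.

Request:
{"name": "send_rows", "arguments": {"plan": [[0,0,0,-1.5,0,0,0],[0,0,0,0,0,0,0],[0,0.1,3.6,0,0,0,-0.04],[0,0.1,3.6,0,0,0,-0.04],[0,0.1,3.6,0,0,0,-0.04],[0,0.1,3.6,0,0,0,-0.04],[0,0.1,3.6,0,0,0,-0.04],[0,0,0,0,0,0,0],[0,0,0,0,0,0,0]]}}

```text
time_s: 10.45
tool_pos: [0.5194, 0.1283, 0.0905]
tool_rot: [-180.0, -0.0, 88.9]
force: [-0.6, -0.4, -1.9]
grip_width: 0.0118
```

Run:
```python
from h import *
o=env.get_obs(); print(o['tool_pos'],o['tool_rot'],o['force'],o['wrist_torque'],o['grip_width'])
y=np.radians(o['tool_rot'][2]); print('eye',o['tool_pos'][:2]+.09*np.array([np.cos(y),np.sin(y)]))
im,c=shot('side','s7.png'); u=w2px(c,(.548,.073,.08)).astype(int); print(u)
im2,c2=shot('scene','sc7.png'); u2=w2px(c2,(.548,.073,.08)).astype(int); print(u2)
k=lambda im,u:cv2.resize(im[u[1]-45:u[1]+45,u[0]-60:u[0]+60,::-1],(400,300),interpolation=cv2.INTER_CUBIC)
cv2.imwrite('pics/s7c.png',np.hstack([k(im,u),k(im2,u2)]))
```

```text
[0.519407   0.12827129 0.09054688] [-1.79963799e+02 -1.04102253e-03  8.89149761e+01] [-0.57473102 -0.40869417 -1.86587944] [-0.04739193 -0.09524996  0.02316898] 0.011808987727910607
eye [0.52111125 0.21825516]
[319 235]
[333 245]
```

View pics/s7c.png

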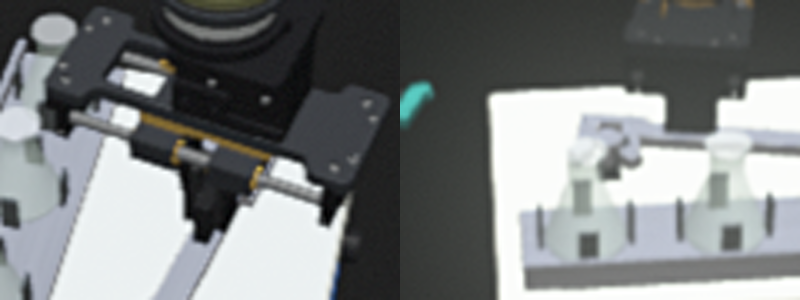

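The scene view shows the stud in the hook's mouth just ahead of the latch, at about (610,160) in the crop. The link is clear of the flasks. Now I'll push on in small steps.

Request:
{"name": "send_rows", "arguments": {"plan": [[0,0,0.9,0,0,0,-0.01],[0,0,0.9,0,0,0,-0.01],[0,0,0.9,0,0,0,-0.01],[0,0,0.9,0,0,0,-0.01],[0,0,0.9,0,0,0,-0.01],[0,0,0.9,0,0,0,-0.01],[0,0,0,0,0,0,0]]}}

```text
time_s: 11.25
tool_pos: [0.525, 0.1283, 0.0908]
tool_rot: [-180.0, 0.0, 92.4]
force: [-2.2, -0.3, -2.4]
grip_width: 0.0116
```

```bash
python3 -c "
from h import *
o=env.get_obs(); print(o['force'],o['wrist_torque'],o['tool_pos'],o['tool_rot'])"
```

```text
[-2.1701003  -0.29679071 -2.39301726] [-0.05651021  0.19664938 -0.10006158] [0.52504894 0.12831213 0.09075517] [-1.79977368e+02  1.10640526e-04  9.24211871e+01]
```

Request:
{"name": "send_rows", "arguments": {"plan": [[0,0,0.9,0,0,0,-0.01],[0,0,0.9,0,0,0,-0.01],[0,0,0.9,0,0,0,-0.01],[0,0,0,0,0,0,0]]}}

```text
time_s: 11.65
tool_pos: [0.5276, 0.1284, 0.0907]
tool_rot: [-180.0, 0.0, 94.1]
force: [-2.0, 0.7, -2.7]
grip_width: 0.0117
```

Request:
{"name": "send_rows", "arguments": {"plan": [[0,0,0.9,0,0,0,-0.01],[0,0,0.9,0,0,0,-0.01],[0,0,0,0,0,0,0]]}}

```text
time_s: 11.95
tool_pos: [0.5284, 0.1284, 0.0905]
tool_rot: [-179.8, 0.0, 95.3]
force: [-5.1, -0.5, 0.0]
grip_width: 0.0116
```

```bash
python3 -c "
from h import *
o=env.get_obs(); print(o['force'],o['wrist_torque'],o['tool_pos'],o['tool_rot'])"
```

```text
[-5.12669619 -0.51410167  0.04419355] [-0.16132891  1.12589875 -0.22875933] [0.528393   0.12842996 0.09049047] [-1.79834665e+02  2.72809506e-02  9.52915407e+01]
```

Request:
{"name": "send_rows", "arguments": {"plan": [[0,0,1,0,0,0,-0.01],[0,0,0,0,0,0,0]]}}

```text
time_s: 12.15
tool_pos: [0.5289, 0.1285, 0.0903]
tool_rot: [-179.8, 0.0, 95.9]
force: [-5.8, -0.8, -1.2]
grip_width: 0.0117
```

Request:
{"name": "send_rows", "arguments": {"plan": [[0,0,1,0,0,0,-0.01],[0,0,0,0,0,0,0]]}}

```text
time_s: 12.35
tool_pos: [0.5295, 0.1286, 0.0901]
tool_rot: [-179.7, 0.0, 96.4]
force: [-7.0, -1.6, -1.0]
grip_width: 0.0116
```

```bash
python3 -c "
from h import *
o=env.get_obs(); print(o['force'],o['wrist_torque'],o['tool_pos'],o['tool_rot'])"
```

```text
[-6.95082493 -1.56073527 -0.9842026 ] [-0.18036873  1.43011615 -0.34397065] [0.52954769 0.12855634 0.09011353] [-1.79732010e+02  2.43982541e-02  9.64266745e+01]
```

Request:
{"name": "send_rows", "arguments": {"plan": [[0,0,1.5,0,0,0,-0.01],[0,0,0,0,0,0,0]]}}

```text
time_s: 12.55
tool_pos: [0.5306, 0.1289, 0.0899]
tool_rot: [-179.7, 0.0, 97.0]
force: [-7.6, 0.1, -1.2]
grip_width: 0.0116
```

Request:
{"name": "send_rows", "arguments": {"plan": [[0,0,1.4,0,0,0,-0.01],[0,0,0,0,0,0,0]]}}

```text
time_s: 12.75
tool_pos: [0.5315, 0.1292, 0.0899]
tool_rot: [-179.6, -0.0, 97.6]
force: [-8.6, 0.2, -0.3]
grip_width: 0.0118
```

```bash
python3 -c "
from h import *
o=env.get_obs(); print(o['force'],o['wrist_torque'],o['tool_pos'],o['tool_rot'])
im,c2=shot('scene','sc8.png'); u=w2px(c2,(.553,.073,.08)).astype(int)
im2=cv2.imread('pics/sc7.png')[:,:,::-1]
k=lambda im:cv2.resize(im[u[1]-24:u[1]+24,u[0]-32:u[0]+32,::-1],(400,300),interpolation=cv2.INTER_CUBIC)
cv2.imwrite('pics/sc8c.png',np.hstack([k(im2),k(im)]))
"
```

```text
[-8.57649594  0.23078514 -0.34852853] [-0.01904969  1.9290368  -0.38637669] [0.53153018 0.12921531 0.08994761] [-1.79625933e+02 -7.14644418e-03  9.75706417e+01]
```

View pics/sc8c.png

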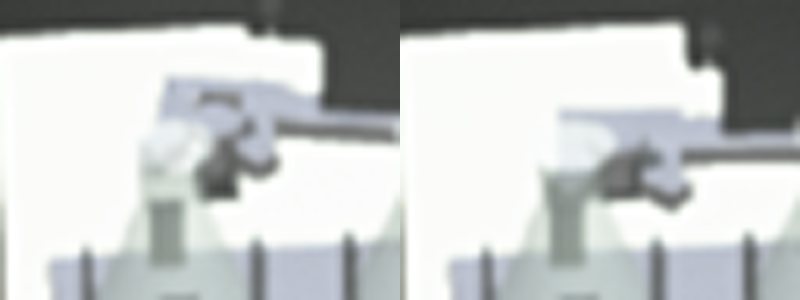

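Request:
{"name": "send_rows", "arguments": {"plan": [[0,0,1.2,0,0,0,-0.01],[0,0,0,0,0,0,0]]}}

```text
time_s: 13.0
tool_pos: [0.533, 0.13, 0.0899]
tool_rot: [-179.7, -0.1, 98.2]
force: [-6.1, 1.4, -1.5]
grip_width: 0.0114
```

Request:
{"name": "send_rows", "arguments": {"plan": [[0,0,1.2,0,0,0,-0.01],[0,0,0,0,0,0,0]]}}

```text
time_s: 13.2
tool_pos: [0.5346, 0.1305, 0.09]
tool_rot: [-179.7, -0.1, 98.8]
force: [-6.3, 2.2, -3.1]
grip_width: 0.0115
```

```bash
python3 -c "
from h import *
o=env.get_obs(); print(o['force'],o['wrist_torque'],o['tool_pos'],o['tool_rot'])"
```

```text
[-6.32806705  2.20822834 -3.11512167] [ 0.42707751  1.31400154 -0.24705871] [0.53459529 0.13053174 0.08999174] [-1.79748963e+02 -9.12187805e-02  9.87666593e+01]
```

Request:
{"name": "send_rows", "arguments": {"plan": [[0,-0.1,1,0,0,0,-0.01],[0,0,0,0,0,0,0]]}}

```text
time_s: 13.4
tool_pos: [0.5359, 0.1309, 0.09]
tool_rot: [-179.8, -0.1, 99.4]
force: [-4.9, 2.7, -4.1]
grip_width: 0.012
```

Request:
{"name": "send_rows", "arguments": {"plan": [[0,-0.1,1,0,0,0,-0.01],[0,0,0,0,0,0,0]]}}

```text
time_s: 13.6
tool_pos: [0.5373, 0.1311, 0.0902]
tool_rot: [-179.8, -0.1, 99.9]
force: [-3.9, 3.3, -3.7]
grip_width: 0.0116
```

Request:
{"name": "send_rows", "arguments": {"plan": [[0,-0.1,0.9,0,0,0,-0.01],[0,0,0,0,0,0,0]]}}

```text
time_s: 13.8
tool_pos: [0.5386, 0.1314, 0.0903]
tool_rot: [-179.9, -0.1, 100.5]
force: [-3.9, 3.3, -4.4]
grip_width: 0.0116
```

```bash
python3 -c "
from h import *
o=env.get_obs(); print(o['force'],o['wrist_torque'],o['tool_pos'],o['tool_rot'])"
```

```text
[-3.88769709  3.29204613 -4.42653868] [ 0.84522944  0.86296554 -0.09442869] [0.53863652 0.13136664 0.09030983] [-1.79911523e+02 -1.44558683e-01  1.00515206e+02]
```

Request:
{"name": "send_rows", "arguments": {"plan": [[0,-0.1,0.8,0,0,0,-0.01],[0,0,0,0,0,0,0]]}}

```text
time_s: 14.0
tool_pos: [0.5409, 0.1307, 0.0909]
tool_rot: [179.9, -0.1, 101.1]
force: [0.4, 0.8, -3.5]
grip_width: 0.0117
```

Request:
{"name": "send_rows", "arguments": {"plan": [[0,-0.1,0.8,0,0,0,-0.01],[0,0,0,0,0,0,0]]}}

```text
time_s: 14.2
tool_pos: [0.5422, 0.1288, 0.091]
tool_rot: [179.9, 0.1, 101.5]
force: [0.4, 0.1, -2.7]
grip_width: 0.0118
```

```bash
python3 -c "
from h import *
o=env.get_obs(); print(o['force'],o['wrist_torque'],o['tool_pos'],o['tool_rot'])"
```

```text
[ 0.43963181  0.14953337 -2.65823756] [ 0.02640172  0.11718764 -0.09936277] [0.54222908 0.12877291 0.09101134] [1.79939052e+02 6.56796462e-02 1.01543302e+02]
```

Forces fell to baseline, which suggests the latch has snapped. I'll ease back and pull lightly to feel whether the stud is held.

Request:
{"name": "send_rows", "arguments": {"plan": [[0,0,-1.8,0,0,0,0.02],[0,0,-1.8,0,0,0,0.02],[0,0,-1.8,0,0,0,0.02],[0,0,-1.8,0,0,0,0.02],[0,0,0,0,0,0,0],[0,0,0,0,0,0,0]]}}

```text
time_s: 14.8
tool_pos: [0.5343, 0.1285, 0.0909]
tool_rot: [180.0, 0.0, 97.0]
force: [1.6, -1.4, -3.4]
grip_width: 0.0116
```

Request:
{"name": "send_rows", "arguments": {"plan": [[0,0,-0.9,0,0,0,0.01],[0,0,-0.9,0,0,0,0.01],[0,0,0,0,0,0,0]]}}

```text
time_s: 15.1
tool_pos: [0.5323, 0.1283, 0.0908]
tool_rot: [-180.0, 0.0, 95.8]
force: [-0.7, -0.1, -3.1]
grip_width: 0.0114
```

```bash
python3 -c "
from h import *
o=env.get_obs(); print(o['force'],o['wrist_torque'],o['tool_pos'],o['tool_rot'])"
```

```text
[-0.72525734 -0.12466058 -3.10641073] [ 0.01454821 -0.03752226  0.00413264] [0.53232383 0.128284   0.09076635] [-1.79989170e+02  9.38532692e-03  9.58291204e+01]
```

Request:
{"name": "send_rows", "arguments": {"plan": [[0,0,-0.9,0,0,0,0.01],[0,0,-0.9,0,0,0,0.01],[0,0,0,0,0,0,0]]}}

```text
time_s: 15.4
tool_pos: [0.5309, 0.1281, 0.0909]
tool_rot: [180.0, 0.0, 94.7]
force: [0.9, 0.0, -4.2]
grip_width: 0.0116
```

Request:
{"name": "send_rows", "arguments": {"plan": [[0,0,-0.9,0,0,0,0.01],[0,0,0,0,0,0,0]]}}

```text
time_s: 15.6
tool_pos: [0.5309, 0.1282, 0.0911]
tool_rot: [179.9, -0.0, 94.1]
force: [4.0, -0.0, -4.5]
grip_width: 0.012
```

```bash
python3 -c "
from h import *
o=env.get_obs(); print(o['force'],o['wrist_torque'],o['tool_pos'],o['tool_rot'])"
```

```text
[ 3.95220900e+00 -3.87429344e-03 -4.46919095e+00] [ 0.12639602 -0.92749869  0.2101443 ] [0.53088032 0.12819833 0.09113724] [ 1.79856485e+02 -1.94010917e-02  9.41225925e+01]
```

The pull met 4 N of resistance about 13 mm back, so the latch is shut behind the stud. I'll swing back to centre, set it down and release.

Request:
{"name": "send_rows", "arguments": {"plan": [[0,0,1.7,0,0,0,-0.018],[0,0,1.7,0,0,0,-0.018],[0,0,1.6,0,0,0,-0.018],[0,0,1.6,0,0,0,-0.018],[0,0,1.5,0,0,0,-0.018],[0,0,0,0,0,0,0],[0,0,0,1,0,0,0],[0,0,0,0.7,0,0,0],[0,0,0,0,0,0,0]]}}

```text
time_s: 16.5
tool_pos: [0.5379, 0.1289, 0.0897]
tool_rot: [180.0, 0.0, 99.3]
force: [-1.8, -1.2, 4.0]
grip_width: 0.0116
```

```bash
python3 -c "
from h import *
o=env.get_obs(); print(o['force'],o['wrist_torque'],o['tool_pos'],o['tool_rot'])"
```

```text
[-1.76916184 -1.2124636   4.04082641] [-0.07657354  0.39713549 -0.01260158] [0.53790863 0.12894389 0.08969664] [1.79995297e+02 2.40238733e-02 9.92772068e+01]
```

Request:
{"name": "send_rows", "arguments": {"plan": [[0,0,0,-0.7,0,0,0],[34,0,0,0,0,0,0],[34,0,0,0,0,0,0],[34,0,0,0,0,0,0],[34,0,0,0,0,0,0]]}}

```text
time_s: 17.0
tool_pos: [0.538, 0.129, 0.0899]
tool_rot: [180.0, 0.0, 99.3]
force: [-0.5, -0.3, 0.4]
grip_width: 0.0316
```

Request:
{"name": "send_rows", "arguments": {"plan": [[34,0,0,-5,0,0,0],[34,0,0,-15,0,0,0],[34,0,0,-30,0,0,0],[34,0,0,-40,0,0,0],[34,0,0,-40,0,0,0],[34,-20,-20,-20,0,0,0],[34,-40,-20,0,0,0,0],[34,-30,0,0,0,0,0],[34,0,0,0,0,0,0],[34,0,0,0,0,0,0]]}}

```text
time_s: 18.0
tool_pos: [0.5131, 0.0334, 0.2409]
tool_rot: [179.9, 0.0, 99.2]
force: [-0.1, 1.0, -0.8]
grip_width: 0.0337
```

Run:
```python
from h import *
o=env.get_obs(); print(o['force'],o['tool_pos'],o['tool_rot'],o['grip_width'])
im,c=shot('wrist','w9.png')
im2,c2=shot('scene','sc9.png'); 
for n,p in [('stud',(.548,.073,.092)),('post',(.522,.217,.107))]: print(n,w2px(c,p),w2px(c2,p))
a=cv2.resize(im[:300,:,::-1],(640,300)); b=cv2.resize(im2[195:275,290:450,::-1],(600,300),interpolation=cv2.INTER_CUBIC); b=cv2.copyMakeBorder(b,0,0,0,40,cv2.BORDER_CONSTANT)
cv2.imwrite('pics/w9c.png',np.vstack([a,b]))
```

```text
[-0.14173414  1.04106699 -0.79328831] [0.51313984 0.03341081 0.24090713] [1.79925148e+02 9.29629265e-03 9.91949210e+01] 0.03367195610199543
stud [367.39742371 190.79474331] [333.86389976 240.47651505]
post [374.06031178 -17.86824904] [400.06795889 231.46674201]
```

View pics/w9c.png

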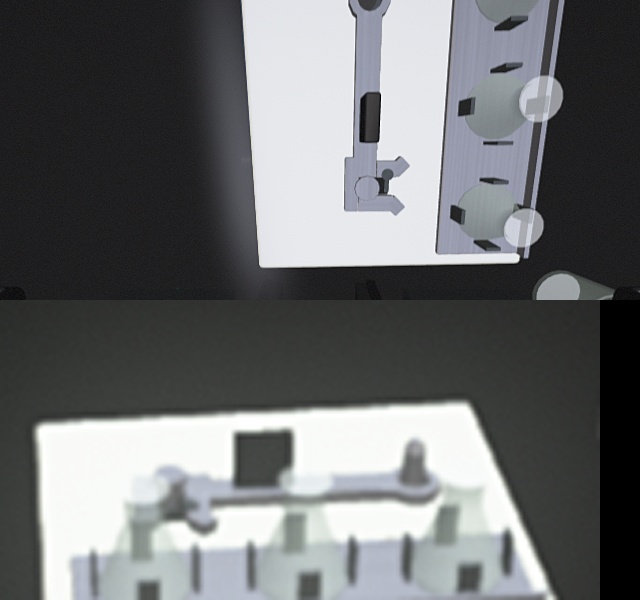

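The stud sits at the bottom of the throat at (367,187), with the dark latch across behind it at (386,182). The eye is over the post and the gripper is clear.

```bash
python3 -c "
from h import *
print(env.sign_off(), env.get_obs()['time_s'])"
```

```text
the job is handed in; nothing more can be done
the job is handed in; nothing more can be done
```

The transit lock is fitted and handed in at about 18 s of the 53 s allowed; sign-off gave no verdict, so the result rests on my own checks.

- **What I did:** I picked the grey steel link with the black grip and left the two teal look-alikes. I set its eye over the post with the hook swung back about 0.39 rad, then swung it onto the stud in small steps. The force at the wrist rose to about 8.6 N, then fell to baseline as the latch snapped. I swung it back to centre, set it flat, let go and moved clear.
- **Latch check:** Pulling back lightly met about 4 N after roughly 13 mm, so the stud is held.
- **Final pictures:** They show the stud at the bottom of the throat with the latch across behind it, the eye over the post, and the gripper clear.
- **Limits of the checks:** I did not measure the latch angle or the force on the stud directly; I judged both from wrist force and the pictures. My position estimates put the eye up to about 3 mm off the post during the swing (6 mm allowed). I did not measure the bystanders again at the end, but no move went near them.

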